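Stock the seasoning caddy

ROBOT

A 6-joint arm with a two-finger parallel gripper is mounted at the origin on a cart in front of the work surface, level with it; the furniture and walls round the work are solid. World frame = base frame: x ahead of the robot, y to its left, z up, the work surface at z = 0. Lengths are in m, angles in rad, forces in N, time in s.
With the tool pointing down it reaches from about 0.325 to 0.9 m from the base axis. Payload 6.1 kg.
Tool frame: the origin (TCP) lies on the mounting face of the last link; the fingertips stand 173 mm ahead of it and the grasp point (between the pads) lies ahead of it (grip_point_offset is the z of the grasp point in the tool frame, in m); z points along the fingers, y is the line along which they close (so a half turn about z gives the same grasp; the last joint's range is limited). The gripper opens to 85 mm and grips with 20 to 120 N. Pads are 22 mm wide; open, the fingers measure 114 mm over their backs; the gripper's body (76 mm by 85 mm) begins 54 mm behind the grasp point. The pads swing forward as they close: fully open they stand 13 mm farther back than shut.
Start: joints at [-1.309, 0.22, 1.526, -0, 1.395, -0.126], TCP at [0.236, -0.579, 0.405] pointing down, gripper open.
Joint ranges: [-2.98, 2.98], [-0.91, 2.08], [0.09, 2.57], [-1.24, 4.39], [0.2, 2.65], [-2.68, 2.68]. Speed limits (rad/s): [2.57, 2.57, 3.01, 3.14, 3.14, 3.14].

INTERFACE

Orientations are given as a unit quaternion [w, x, y, z].
In Python, from cell import read_state, capture, get_calibration, finish_job, masks_of, grip_point_offset gives the robot as it stands.
- The arm moves only by the tool step_arm, never from a script. Its argument "plan" is a list of rows, each a list of 5 numbers: the opening, from 0 (shut) to 1 (fully open), then the shift along the tool's x, y, z each as a share of 25 mm, from -1 to 1, then the turn about the tool's z as a share of 0.12 rad, from -1 to 1. In form: [[fingers, x, y, z, spin], ...]. A call has 1 to 20 rows; each row shifts and turns the commanded pose from where the row before left it, along the tool's axes as they then stand; what a row does not reach is not made up. A row lasts 1/12 s, in which the tool goes at most 41.7 mm and 7.16 degrees, less where a joint would pass 70% of its speed; a pose out of reach is approached as far as the arm can. A call with a number of a shift or a turn outside -1 to 1 is refused whole. A call with a gripper value outside its range is refused whole. The fingers move at their own pace and stop on an object; the grip force is fixed at half the most. Time passes only in rows, so rows that do not move let the fingers close. It gives the time, the measured TCP pose, the force, the opening and the grip force at its end, in the units of the state.
- read_state(): the state, without advancing time (a new reading comes with each control period).
- capture(name): name is "scene" or "top" or "wrist"; returns the picture (384x512x3 uint8, red, green, blue); there is no depth.
- get_calibration(name): a dict with "fx", "fy", "cx", "cy" (pixels), "extrinsics" (4x4, takes a point from world to camera coordinates). Camera axes: x right, y up, looking along -z (the intrinsics and any distortion apply to the point x, -y, -z); pixel columns grow to the right and rows downward; lengths in m; the calibration is good to about 2 mm. The wrist camera is an equidistant fisheye: a pixel r from the principal point sees the ray r / f radians off the axis. A picture is of the moment at which its call begins: read the wrist's pose just before it. get_calibration takes no time and is no camera call; for the wrist camera it gives the pose at the moment of the call.
- finish_job(): hands the job in; it is judged then, once.
Trained networks look in the newest picture that a camera, given by its name, has taken for a name from the list of things; names that differ only in an ending like _2 or _b are one class to them, and where a whole thing is asked for, a point or a joint stands for the part that bears it (a point fixed in the world has none). Each returns a list of dicts, best first, with "p" (0 to 1); they miss things now and then, are a little off and sometimes report something else, mostly with a low value. They report only what shows in the picture. A call takes as long as a camera call. They do not tell look-alikes from the thing itself.
- masks_of(camera, label): "region" (384x512 bool, what is visible of it) and "box" ([centre column, centre row, width, height] in pixels, round what is visible of it).
The state is a dict: "clock": time; "joint_pos": joint angles; "dq": joint speeds; "effort": joint torques, N m; "tool_pos": TCP position; "tool_rot": TCP orientation; "wrist_force": force on the tool from outside, world axes, zero at the start; "torque": the same for the moment, N m; "grip_width": opening from 0.0 (shut) to 1.0 (fully open); "grasp_force": force on a finger pad.
Only numpy, scipy, OpenCV 4.12 (cv2) and the standard library are available. Lean on these libraries where they do the work, as an engineer would, in place of code of your own. Each camera call takes 0.05 s, during which the arm holds its last target. There are 200 camera calls.

TASK

Stock the seasoning caddy for today's cooking: stand the wooden pepper mill, the brown dropper bottle, the small white-lidded jar of sand-coloured powder and the blue carton upright in it, each right down on the floor of the well cut to fit its foot. Lower them in rather than dropping them. The white-lidded jar of dark brown powder and the white salt carton do not belong in it: leave them standing where they are.

Things in the scene. Friction and masses are not known exactly. Their poses are not given: they have to be found in the camera images.
- pepper_mill_center (a point): Dark brown wooden pepper mill, standing upright: 150 mm high, round foot 58 mm across, round head 50 mm wide from 34 to 64 mm above this point (fixed here; it does not turn), small metal knob on top. Grip it round the head. The point is its centre, half-way up; z is its long axis, up as it stands.
- sandy_jar_center (a point): Small round glass jar with a white lid and sand-coloured powder, standing upright: 62 mm high, 48 mm across. The lid, 46 mm across, is its top 16 mm (15 to 31 mm above this point); take it by the lid, since lower down the fingers would meet the block round the well. The point is its centre, half-way up; z is its long axis, up as it stands.
- dropper_bottle_center (a point): Brown dropper bottle with a black dropper cap, standing upright: 102 mm high; the round body, 33 mm across, goes up to 19 mm above this point; above it a 24 mm cap and a 13 mm wide rubber bulb. Grip it round the upper part of the body, 5 to 15 mm above this point. The point is its centre, half-way up; z is its long axis, up as it stands.
- blue_carton_center (a point): Blue carton, standing upright: 52 mm along its own x, 66 mm along its own y, 128 mm high. Grip it across the 52 mm, in its upper third. A half turn about z makes no difference to its fit. The point is its centre, half-way up; z is its long axis, up as it stands.
- brown_jar_center (a point): Look-alike, to be left alone: small round glass jar with a white lid and dark brown powder, 52 mm across, 70 mm high, standing upright. The point is its centre, half-way up; z is its long axis, up as it stands.
- salt_carton_center (a point): Look-alike, to be left alone: grey-white salt carton with its top flaps open, 50 mm along its x, 65 mm along its y, 134 mm high, standing upright. The point is its centre, half-way up; z is its long axis, up as it stands.
- mill_well: Wooden block with the largest round well, 66 mm across, for the pepper mill. Block 86 mm square, 28 mm high; origin under its centre, x across the row, y along it, z up. The well's black rubber floor lies 6 mm above the origin, its mouth 28 mm above it (22 mm deep, 3 mm chamfer).
- jar_well: Wooden block with the middle-sized round well, 56 mm across, for the sandy jar. Block 86 mm square, 28 mm high; origin under its centre, x across the row, y along it, z up. The well's black rubber floor lies 6 mm above the origin, its mouth 28 mm above it (22 mm deep, 3 mm chamfer).
- dropper_well: Wooden block with the smallest round well, 42 mm across, for the dropper bottle. It, like the others, stands fixed in a row of four in any order, 88 mm apart, in a black steel tray (96 by 360 mm, 16 mm rim). Block 86 mm square, 28 mm high; origin under its centre, x across the row, y along it, z up. The well's black rubber floor lies 6 mm above the origin, its mouth 28 mm above it.
- carton_well: Wooden block with a rectangular well, 60 mm along its x and 74 mm along its y, for the blue carton. Neighbours in the row stand close along y; the space across the row (x) is clear. Block 86 mm square, 28 mm high; origin under its centre, x across the row, y along it, z up. The well's black rubber floor lies 6 mm above the origin, its mouth 28 mm above it.
Mind the look-alikes: they are no part of the job. Leave any purple or yellow look-alike of the part that bears dropper_bottle_center alone.

How it is judged:
At the end, for the whole second after the job is handed in: Mill, sandy jar, dropper bottle and blue carton each stand released and at rest in their own well: within 10 mm of its axis, foot within 6 mm of its floor, tilted under 0.12 rad. The brown jar and salt carton stand upright within 30 mm of their start (horizontal distance between pepper_mill_center and mill_well below 0.01 m and z of pepper_mill_center in the frame of mill_well between 0.075 and 0.087 m and angle between each of pepper_mill_center, sandy_jar_center, dropper_bottle_center, blue_carton_center, brown_jar_center, salt_carton_center's own z axis and vertical below 0.12 rad and linear speed of each of pepper_mill, sandy_jar, dropper_bottle, blue_carton below 0.02 m/s and horizontal distance between sandy_jar_center and jar_well below 0.01 m and z of sandy_jar_center in the frame of jar_well between 0.031 and 0.043 m and horizontal distance between dropper_bottle_center and dropper_well below 0.01 m and z of dropper_bottle_center in the frame of dropper_well between 0.051 and 0.063 m and horizontal distance between blue_carton_center and carton_well below 0.01 m and z of blue_carton_center in the frame of carton_well between 0.064 and 0.076 m and distance of each of brown_jar_center, salt_carton_center from where it was at the start of the episode below 0.03 m); the robot touches nothing.
It fails at once if a thing is dropped: let go of above its well with its foot more than 45 mm over the well's floor ((horizontal distance between pepper_mill_center and mill_well below 0.045 m and z of pepper_mill_center in the frame of mill_well above 0.126 m and contact force between the fingers and pepper_mill below 0.05 N) or (horizontal distance between sandy_jar_center and jar_well below 0.045 m and z of sandy_jar_center in the frame of jar_well above 0.082 m and contact force between the fingers and sandy_jar below 0.05 N) or (horizontal distance between dropper_bottle_center and dropper_well below 0.045 m and z of dropper_bottle_center in the frame of dropper_well above 0.102 m and contact force between the fingers and dropper_bottle below 0.05 N) or (horizontal distance between blue_carton_center and carton_well below 0.045 m and z of blue_carton_center in the frame of carton_well above 0.115 m and contact force between the fingers and blue_carton below 0.05 N)).
It fails at once if the brown jar is shifted by more than 30 mm or tipped over (distance of brown_jar_center from where it was at the start of the episode above 0.03 m or angle between brown_jar_center's own z axis and vertical above 0.5 rad).
It fails at once if the salt carton is shifted by more than 30 mm or tipped over (distance of salt_carton_center from where it was at the start of the episode above 0.03 m or angle between salt_carton_center's own z axis and vertical above 0.5 rad).
It also fails if it takes over 93 s, if anything falls off the work surface, if the arm or the gripper's body presses on something with over 40 N, if the wrist force passes 120 N, or if a joint passes its speed limit or range.

## Working session

There is one attempt and no reset: what is moved stays moved. The work goes in short steps, Python scripts to look and compute and a tool call to move; the robot and the scene stay as the last step left them, time stands still between calls to the robot, and variables do not carry over. Pictures are saved under pics/ and viewed, at most 17 in all, crops included, and the job is handed in when it is done.

Besides the shell and the picture viewer there is one more tool, called after "Emit:" as name([rows], argument=value, ...), one row to a line, values as JSON. step_arm: Moves the arm, as the interface text tells. Its arguments: {"type":"object","properties":{"plan":{"type":"array","items":{"type":"array","items":{"type":"number","minimum":-1,"maximum":1}}}},"required":["plan"]}

```bash
mkdir -p pics; ls; python3 - <<'E'
from cell import *
import cv2,json
print(read_state(), grip_point_offset)
for n in("scene","top"):
    im=capture(n); cv2.imwrite(f"pics/{n}0.png",im[...,::-1]); c=get_calibration(n); print(n,c)
print(get_calibration("wrist"))
E
```

```text
pics
{'clock': 0.0, 'joint_pos': array([-1.30909285e+00,  2.21219000e-01,  1.52763256e+00,  3.78677679e-05,
        1.39468030e+00, -1.26114486e-01]), 'dq': array([-0.00134375,  0.0008258 , -0.00138645, -0.00036518,  0.00169059,
       -0.0005486 ]), 'effort': array([-3.96788519e-04, -4.96904254e+01, -3.89397526e+01, -1.84428895e-04,
        1.11493492e-02,  1.34042017e-05]), 'tool_pos': array([ 0.2362782 , -0.57832172,  0.40359197]), 'tool_rot': array([-9.68637267e-04,  9.81258670e-01,  1.92692715e-01, -4.70883718e-05]), 'wrist_force': array([ 0.3600406 ,  0.12063633, -0.88831057]), 'torque': array([ 0.00307113, -0.04392687, -0.04607557]), 'grasp_force': 0.0, 'grip_width': 0.9972964445565741} 0.1547
scene {'fx': 487.32166499137895, 'fy': 487.32166499137895, 'cx': 254.74767811633657, 'cy': 191.47847973725368, 'extrinsics': array([[-0.50563456, -0.86273229,  0.00516587,  0.45337965],
       [ 0.44426221, -0.25523333,  0.85877065, -0.28672731],
       [-0.73957067,  0.43651913,  0.51233415, -0.87807076],
       [ 0.        ,  0.        ,  0.        ,  1.        ]])}
top {'fx': 440.1081788606105, 'fy': 440.1081788606105, 'cx': 254.73562997706028, 'cy': 190.3710233197925, 'extrinsics': array([[-0.05227086, -0.99862948, -0.00263054,  0.23236896],
       [ 0.9720627 , -0.05148352,  0.22900558, -0.57377724],
       [-0.22882715,  0.00941326,  0.97342156, -0.89540082],
       [ 0.        ,  0.        ,  0.        ,  1.        ]])}
{'fx': 297.3186396354542, 'fy': 297.3186396354542, 'cx': 252.29386361744534, 'cy': 187.50989859005216, 'extrinsics': array([[ 0.37845666, -0.92561823, -0.00120522, -0.62383163],
       [ 0.88733563,  0.36317407, -0.28414798,  0.03672643],
       [ 0.26345026,  0.10646827,  0.95877968, -0.3791455 ],
       [ 0.        ,  0.        ,  0.        ,  1.        ]])}
```

View pics/scene0.png

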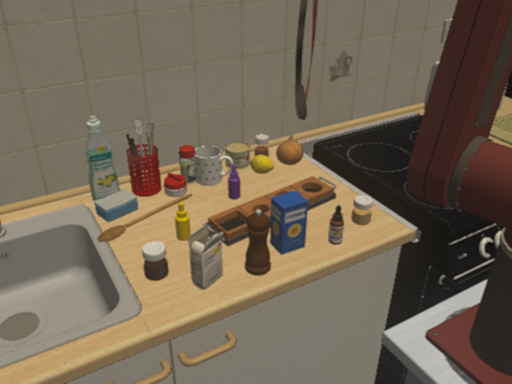

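View pics/top0.png

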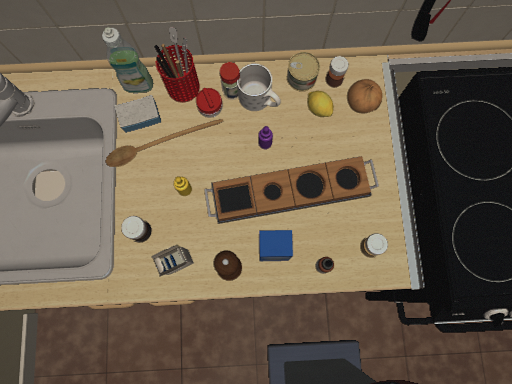

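The scene and top pictures show all four targets, seen in the top view: mill at (228,264), carton (276,245), dropper (325,264) and sandy jar (375,245). The look-alikes are the brown jar at (135,229) and the salt carton at (172,260). From left to right the wells are carton (235,198), dropper (273,191), mill (310,185) and jar (347,178).

```bash
cat > h.py <<'E'
import numpy as np,cv2
from cell import *
def proj(c,P):
    E=c["extrinsics"];p=np.atleast_2d(P)@E[:3,:3].T+E[:3,3]
    return np.c_[c["cx"]+c["fx"]*p[:,0]/-p[:,2], c["cy"]-c["fy"]*p[:,1]/-p[:,2]]
def ray(c,uv,z):
    E=c["extrinsics"];R=E[:3,:3];o=-R.T@E[:3,3]
    d=R.T@np.array([(uv[0]-c["cx"])/c["fx"],-(uv[1]-c["cy"])/c["fy"],-1]);return o+d*(z-o[2])/d[2]
a=np.linspace(0,2*np.pi,40,endpoint=False)
def cyl(r,z0,z1): return [np.c_[r*np.cos(a),r*np.sin(a),0*a+z] for z in(z0,z1)]
def box(x,y,z0,z1): return [np.array([[sx*x/2,sy*y/2,z] for sx in(-1,1) for sy in(-1,1)]) for z in(z0,z1)]
E
cat > m.py <<'E'
from h import *
import pickle
out={}
L=["pepper_mill_center","sandy_jar_center","dropper_bottle_center","blue_carton_center","brown_jar_center","salt_carton_center","mill_well","jar_well","dropper_well","carton_well"]
for n in("top","scene"):
    capture(n); c=get_calibration(n)
    for l in L:
        r=masks_of(n,l); out[n,l]=r
        for d in r[:4]:
            if d["p"]>.2: print(n,l,round(d["p"],2),np.round(d["box"]).astype(int),int(d["region"].sum()), np.round(ray(c,d["box"][:2],0.028 if "well" in l else .04),3)[:2] if n=="top" else "")
pickle.dump(out,open("m.pkl","wb"))
E
python3 m.py
```

```text
top pepper_mill_center 0.85 [226 269  24  25] 671 [0.421 0.273]
top sandy_jar_center 0.77 [372 245  25  21] 493 [ 0.456 -0.048]
top sandy_jar_center 0.26 [226 265  28  29] 623 [0.429 0.273]
top dropper_bottle_center 0.75 [325 265  18  19] 241 [0.418 0.059]
top dropper_bottle_center 0.6 [266 137  17  26] 314 [0.716 0.168]
top dropper_bottle_center 0.54 [184 186  17  22] 260 [0.61 0.36]
top blue_carton_center 0.62 [276 247  32  30] 995 [0.461 0.163]
top brown_jar_center 0.68 [135 232  32  29] 614 [0.511 0.47 ]
top salt_carton_center 0.8 [173 259  38  28] 833 [0.449 0.387]
top mill_well 0.56 [309 187  43  40] 1514 [0.595 0.077]
top jar_well 0.98 [350 178  44  45] 1437 [ 0.612 -0.018]
top dropper_well 0.75 [273 192  44  47] 1451 [0.587 0.161]
top dropper_well 0.49 [372 244  25  18] 505 [ 0.458 -0.052]
top carton_well 0.73 [276 244  38  30] 1024 [0.47  0.162]
top carton_well 0.71 [235 198  43  41] 1512 [0.578 0.248]
scene pepper_mill_center 0.94 [256 241  30  67] 1426 
scene sandy_jar_center 0.92 [360 210  24  32] 520 
scene dropper_bottle_center 0.9 [336 226  19  41] 460 
scene dropper_bottle_center 0.83 [184 222  12  40] 399 
scene dropper_bottle_center 0.53 [234 184  15  38] 333 
scene blue_carton_center 0.66 [288 223  38  67] 2049 
scene brown_jar_center 0.69 [156 261  27  39] 878 
scene salt_carton_center 0.94 [204 259  36  64] 1695 
scene mill_well 0.45 [286 194  46  19] 189 
scene jar_well 0.94 [314 188  44  26] 588 
scene jar_well 0.68 [155 260  23  38] 831 
scene jar_well 0.63 [288 222  37  64] 1965 
scene dropper_well 0.57 [252 206  32  24] 375 
scene dropper_well 0.55 [334 226  18  41] 421 
scene carton_well 0.65 [226 222  40  35] 867
```

```bash
cat > f.py <<'E'
from h import *
import pickle
from scipy.optimize import minimize,differential_evolution
out=pickle.load(open("m.pkl","rb")); C={n:get_calibration(n) for n in("top","scene")}
S={"pepper_mill_center":[cyl(.029,0,.03),cyl(.02,.03,.109),cyl(.025,.109,.139),cyl(.006,.139,.15)],
"sandy_jar_center":[cyl(.024,0,.046),cyl(.023,.046,.062)],"dropper_bottle_center":[cyl(.0165,0,.07),cyl(.012,.07,.085),cyl(.0065,.085,.102)],
"blue_carton_center":[box(.052,.066,0,.128)],"salt_carton_center":[box(.05,.065,0,.134)],"brown_jar_center":[cyl(.026,0,.07)]}
def sil(n,parts,p):
    m=np.zeros((384*4,512*4),np.uint8);R=np.array([[np.cos(p[2]),-np.sin(p[2]),0],[np.sin(p[2]),np.cos(p[2]),0],[0,0,1]])
    for q in parts:
        P=np.vstack(q)@R.T+[p[0],p[1],0]
        cv2.fillConvexPoly(m,cv2.convexHull((proj(C[n],P)*4+2).round().astype(np.int32)),1)
    return m
V={n:cv2.imread(f"pics/{n}0.png") for n in C}
for l,parts in S.items():
    x0=ray(C["top"],out["top",l][0]["box"][:2],.05)[:2]
    M={n:cv2.resize(out[n,l][0]["region"].astype(np.uint8),None,fx=4,fy=4,interpolation=0) for n in C}
    def cost(p,full=False):
        p=[*p,0][:3] if len(p)<3 else p
        r=[]
        for n in C:
            s=sil(n,parts,p);r.append((s&M[n]).sum()/max(1,(s|M[n]).sum()))
        return r if full else -sum(r)
    b=[(x0[0]-.04,x0[0]+.04),(x0[1]-.04,x0[1]+.04)]+([(-.8,2.35)] if "carton" in l else [])
    r=differential_evolution(cost,b,popsize=8,maxiter=25,seed=1,tol=1e-4)
    print(l,np.round(r.x,4),np.round(cost(r.x,True),2))
    for n in C:
        cs,_=cv2.findContours(cv2.resize(sil(n,parts,[*r.x,0][:3]),(1024,768)),0,2)
        if V[n].shape[0]==384: V[n]=cv2.resize(V[n],None,fx=2,fy=2)
        cv2.drawContours(V[n],cs,-1,(0,255,0),1)
# wells: dark floor, in top
im=cv2.imread("pics/top0.png");g=cv2.cvtColor(im,6)
pts=[]
for l in("carton_well","dropper_well","mill_well","jar_well"):
    u=dict(carton_well=(235,198),dropper_well=(273,191),mill_well=(310,185),jar_well=(347,178))[l]
    k=(g<42).astype(np.uint8);_,lab,st,ce=cv2.connectedComponentsWithStats(k)
    i=lab[u[1],u[0]]; print(l,i,st[i],ce[i].round(1),np.round(ray(C["top"],ce[i],.015),4)); pts.append(ray(C["top"],ce[i],.015)[:2])
pts=np.array(pts);k=np.array([-1.5,-.5,.5,1.5]);
d=(k[:,None]*(pts-pts.mean(0))).sum(0)/5;print("centre",pts.mean(0),"step",d,np.linalg.norm(d),"yaw of y axis",np.arctan2(d[1],d[0]))
c=pts.mean(0);d*=.088/np.linalg.norm(d)
for i,kk in enumerate(k):
    w=c+kk*d;print(w.round(4))
    e=d/.088;f=np.array([-e[1],e[0]])
    for n in C:
        for z in (0,.028):
            q=np.array([[*(w+.043*(sa*e+sb*f)),z] for sa,sb in((1,1),(1,-1),(-1,-1),(-1,1))])
            cv2.polylines(V[n],[(proj(C[n],q)*2).round().astype(int)],True,(0,255,255) if z else (255,255,0),1)
cv2.imwrite("pics/ov.png",np.hstack([V["top"][200:600,220:820],V["scene"][320:600,270:800][:, :0].repeat(1,0)[:0] if 0 else np.zeros((400,0,3),np.uint8)]))
cv2.imwrite("pics/ov2.png",V["scene"][300:620,250:800])
E
python3 f.py
```

```text
pepper_mill_center [0.4264 0.2692] [0.93 0.86]
sandy_jar_center [ 0.456  -0.0513] [0.91 0.91]
dropper_bottle_center [0.418  0.0609] [0.89 0.84]
blue_carton_center [ 0.4623  0.1677 -0.0318] [0.95 0.96]
salt_carton_center [0.4441 0.3825 0.9212] [0.66 0.78]
brown_jar_center [0.5192 0.4691] [0.92 0.91]
carton_well 50 [218 185  34  28 680] [234.4 198.5] [0.5807 0.2489 0.015 ]
dropper_well 51 [264 185  17  15 183] [272.  191.9] [0.5918 0.1618 0.015 ]
mill_well 47 [297 173  27  25 512] [309.6 185. ] [0.6034 0.0741 0.015 ]
jar_well 46 [337 169  23  20 344] [347.1 178.3] [ 0.6149 -0.0143  0.015 ]
centre [0.59769594 0.11761733] step [ 0.01140574 -0.08775563] 0.08849373209760786 yaw of y axis -1.4415492947590431
[0.5807 0.2485]
[0.592  0.1613]
[0.6034 0.074 ]
[ 0.6147 -0.0133]
```

View pics/ov.png

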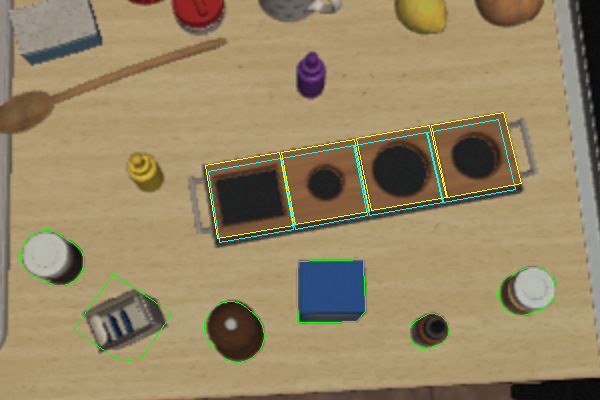

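View pics/ov2.png

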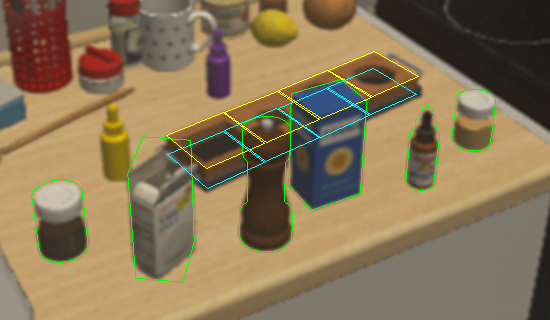

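The top overlay matches the objects, except the salt carton, which I leave alone anyway. Both views put the mill, carton, dropper and jar where the fit does, and the block row lies on its outline. Next I turn the fingers across the row, then move over for a wrist look.

Emit:
step_arm([
  [1,0,0,0,-1],
  [1,0,0,0,-1],
  [1,0,0,0,-1],
  [1,0,0,0,-1],
  [1,0,0,0,-1],
  [1,0,0,0,-1],
  [1,0,0,0,-1],
  [1,0,0,0,-1],
  [1,0,0,0,-1],
  [1,0,0,0,-1],
  [1,0,0,0,-0.93],
  [1,0.5,0.3,0,0],
])

```text
clock: 2.2
tool_pos: [0.2413, -0.5664, 0.4046]
tool_rot: [0.0, 0.658, 0.753, -0.001]
wrist_force: [-0.1, 1.2, 0.2]
grip_width: 1.001
grasp_force: 0.0
```

Emit:
step_arm([
  [1,1,0.57,0,0],
  [1,1,0.57,0,0],
  [1,1,0.57,0,0],
  [1,1,0.57,0,0],
  [1,1,0.57,0,0],
  [1,1,0.57,0,0],
  [1,1,0.57,0,0],
  [1,1,0.57,0,0],
  [1,1,0.57,0,0],
  [1,1,0.57,0,0],
  [1,1,0.57,0,0],
  [1,1,0.57,0,0],
  [1,1,0.57,0,0],
  [1,1,0.57,0,0],
  [1,1,0.57,0,0],
  [1,1,0.57,0,0],
  [1,1,0.57,0,0],
  [1,1,0.57,0,0],
  [1,1,0.57,0,0],
  [1,1,0.57,0,0],
])

```text
clock: 3.87
tool_pos: [0.461, -0.0314, 0.405]
tool_rot: [0.0, 0.66, 0.751, 0.0]
wrist_force: [0.0, -0.0, -0.5]
grip_width: 1.001
grasp_force: 0.0
```

Emit:
step_arm([
  [1,1,0.57,0,0],
  [1,1,0.57,0,0],
  [1,1,0.57,0,0],
  [1,0.5,0.3,0,0],
  [1,0,0,0,0],
  [1,0,0,0,0],
])

```text
clock: 4.37
tool_pos: [0.4993, 0.0609, 0.4046]
tool_rot: [-0.0, 0.659, 0.752, -0.0]
wrist_force: [-0.3, 0.3, -0.4]
grip_width: 0.999
grasp_force: 0.0
```

```bash
cat >> h.py <<'E'
def projw(c,P):
    E=c["extrinsics"];p=np.atleast_2d(P)@E[:3,:3].T+E[:3,3]
    v=np.c_[p[:,0],-p[:,1],-p[:,2]];rr=np.hypot(v[:,0],v[:,1]);th=np.arctan2(rr,v[:,2]);k=th/np.maximum(rr,1e-9)
    return np.c_[c["cx"]+c["fx"]*k*v[:,0],c["cy"]+c["fy"]*k*v[:,1]]
def rayw(c,uv,z):
    E=c["extrinsics"];R=E[:3,:3];o=-R.T@E[:3,3]
    q=np.array([(uv[0]-c["cx"])/c["fx"],(uv[1]-c["cy"])/c["fy"]]);t=np.linalg.norm(q)
    v=np.r_[q/t*np.sin(t),np.cos(t)];d=R.T@(v*[1,-1,-1]);return o+d*(z-o[2])/d[2]
def pose():
    from scipy.spatial.transform import Rotation
    s=read_state();q=s["tool_rot"];R=Rotation.from_quat(np.r_[q[1:],q[0]]).as_matrix()
    return s,R
def to(x,y,zg,yaw=None):
    "remaining shift in 25 mm units in tool axes to bring grasp point to x,y,zg"
    s,R=pose();g=s["tool_pos"]+R[:,2]*grip_point_offset
    print("clock",round(s["clock"],2),"g",g.round(4),"yaw",round(np.arctan2(R[1,1],R[0,1]),4),"tilt",R[:2,2].round(4),"units",((R.T@(np.array([x,y,zg])-g))/.025).round(2))
E
python3 - <<'E'
from h import *
to(.5,.06,.25)
im=capture("wrist");c=get_calibration("wrist");E=c["extrinsics"];s,R=pose()
print("cam",-E[:3,:3].T@E[:3,3],"axis",-E[2,:3], "off in tool", R.T@(-E[:3,:3].T@E[:3,3]-s["tool_pos"]))
cv2.imwrite("pics/w1raw.png",im[...,::-1]); np.save("w1.npy",E)
v=im[...,::-1].copy()
O={"m":(.4264,.2692,.029,.0,.15),"j":(.456,-.0513,.023,0,.062),"d":(.418,.0609,.0165,0,.07)}
for k,(x,y,r,z0,z1) in O.items():
    for q in cyl(r,z0,z1): cv2.polylines(v,[projw(c,q+[x,y,0]).round().astype(int)],True,(0,255,0),1)
W=np.array([[.5807,.2485],[.592,.1613],[.6034,.074],[.6147,-.0133]]);
for w,r in zip(W[1:],(.021,.033,.028)):
    for q in cyl(r,.028,.006): cv2.polylines(v,[projw(c,q+[*w,0]).round().astype(int)],True,(0,255,255),1)
cv2.imwrite("pics/w1.png",cv2.resize(v,(800,600)))
E
```

```text
clock 4.37 g [0.4992 0.0609 0.2499] yaw 0.1305 tilt [-0.0004 -0.0004] units [-0.04  0.03 -0.  ]
cam [0.48994104 0.13254073 0.37404362] axis [ 0.03655847 -0.28295327 -0.95843671] off in tool [0.07285126 0.0002183  0.0305278 ]
```

View pics/w1.png

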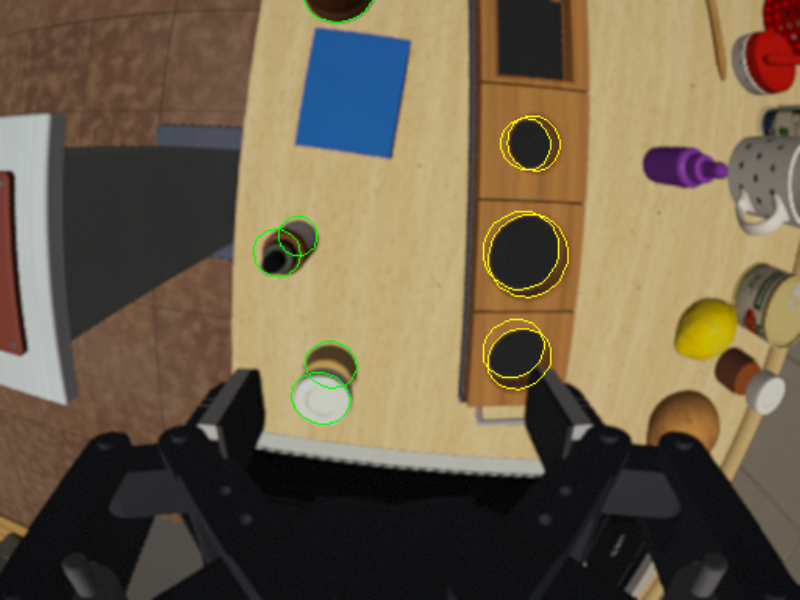

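The wrist overlay agrees with the fit: jar lid at (321,398), and the dark floors of the dropper, mill and jar wells sit inside the predicted circles at (529,143), (525,252) and (518,354). Now the sandy jar.

Emit:
step_arm([
  [1,-0.85,-0.46,0.8,0],
  [1,-0.85,-0.46,0.8,0],
  [1,-0.85,-0.46,0.8,0],
  [1,-0.85,-0.46,0.8,0],
  [1,-0.83,-0.46,0.8,0],
  [1,0,0,0.6,0],
  [1,0,0,0,0],
  [1,0,0,0,0],
])

```text
clock: 5.08
tool_pos: [0.4552, -0.0528, 0.2894]
tool_rot: [-0.001, 0.661, 0.75, -0.0]
wrist_force: [0.7, -0.4, 0.6]
grip_width: 0.998
grasp_force: 0.0
```

```bash
python3 - <<'E'
from h import *
to(.456,-.0513,.053)
im=capture("wrist");c=get_calibration("wrist")
v=im[...,::-1].copy()
for q in cyl(.023,.062,.046): cv2.polylines(v,[projw(c,q+[.456,-.0513,0]).round().astype(int)],True,(0,255,0),1)
r=masks_of("wrist","sandy_jar_center")
for d in r: print(d["p"],d["box"])
cv2.imwrite("pics/w2.png",v)
E
```

```text
clock 5.08 g [ 0.4549 -0.0527  0.1347] yaw 0.1263 tilt [-0.0016  0.0005] units [0.05 0.05 3.27]
```

View pics/w2.png

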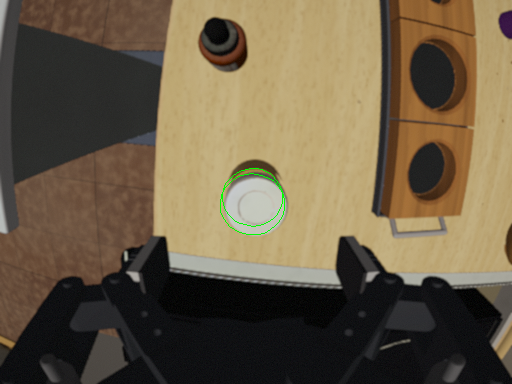

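The lid centre is at (254,205) and the model at (253,203), so they agree within about 1 mm. Descending and gripping.

Emit:
step_arm([
  [1,0.05,0.08,0.9,0],
  [1,0,0,0.9,0],
  [1,0,0,0.8,0],
  [1,0,0,0.5,0],
  [1,0,0,0.17,0],
  [1,0,0,0,0],
  [0,0,0,0,0],
  [0,0,0,0,0],
  [0,0,0,0,0],
  [0,0,0,0,0],
  [0,0,0,0,0],
  [0,0,0,0,0],
  [0,0,0,0,0],
  [0,0,0,0,0],
])

```text
clock: 6.35
tool_pos: [0.4583, -0.0504, 0.2097]
tool_rot: [0.001, 0.66, 0.751, 0.0]
wrist_force: [-3.2, 1.2, 9.4]
grip_width: 0.508
grasp_force: 59.6
```

```bash
python3 - <<'E'
from h import *
to(.6147,-.0133,.059)
E
```

```text
clock 6.35 g [ 0.4586 -0.0505  0.055 ] yaw 0.1287 tilt [ 0.0017 -0.0004] units [ 0.67  6.38 -0.15]
```

Emit:
step_arm([
  [0,0,0,-0.6,0],
  [0,0,0,-1,0],
  [0,0,0,-1,0],
  [0,0.11,0.9,0,0],
  [0,0.11,0.9,0,0],
  [0,0.11,0.9,0,0],
  [0,0.11,0.9,0,0],
  [0,0.11,0.9,0,0],
  [0,0.12,0.9,0,0],
  [0,0,0.9,0,0],
  [0,0,0.08,0,0],
  [0,0,0,0,0],
  [0,0,0,0,0],
  [0,0,0,0,0],
])

```text
clock: 7.52
tool_pos: [0.6128, -0.0134, 0.2727]
tool_rot: [-0.001, 0.66, 0.751, -0.0]
wrist_force: [1.0, 0.6, -1.6]
grip_width: 0.507
grasp_force: 61.8
```

```bash
python3 - <<'E'
from h import *
to(.6147,-.0133,.061)
im=capture("wrist");c=get_calibration("wrist")
v=im[...,::-1].copy()
for q in cyl(.028,.028,.006): cv2.polylines(v,[projw(c,q+[.6147,-.0133,0]).round().astype(int)],True,(0,255,255),1)
s,R=pose();g=s["tool_pos"]+R[:,2]*grip_point_offset
for q in cyl(.023,.062,.0): cv2.polylines(v,[projw(c,q+g-[0,0,.055]).round().astype(int)],True,(0,255,0),1)
cv2.imwrite("pics/w3.png",v)
E
```

```text
clock 7.52 g [ 0.6126 -0.0133  0.118 ] yaw 0.1285 tilt [-0.0013  0.0001] units [-0.01  0.09  2.28]
```

View pics/w3.png

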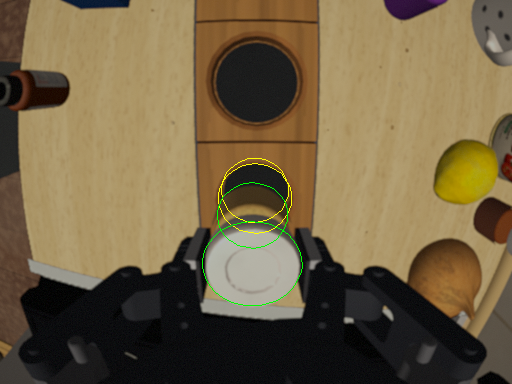

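The jar is centred between the pads as modelled, and the predicted mouth (255,196) lies on the well. Lowering.

Emit:
step_arm([
  [0,0,0.09,0.6,0],
  [0,0,0,0.6,0],
  [0,0,0,0.4,0],
  [0,0,0,0.3,0],
  [0,0,0,0.2,0],
  [0,0,0,0.13,0],
  [0,0,0,0,0],
  [0,0,0,0,0],
])

```text
clock: 8.23
tool_pos: [0.6159, -0.013, 0.2188]
tool_rot: [-0.0, 0.66, 0.751, -0.0]
wrist_force: [-8.0, 1.2, 10.3]
grip_width: 0.507
grasp_force: 63.6
```

```bash
python3 - <<'E'
from h import *
to(.6147,-.0133,.061)
E
```

```text
clock 8.23 g [ 0.6158 -0.013   0.0641] yaw 0.1287 tilt [-0.0009 -0.    ] units [-0.01 -0.04  0.12]
```

Emit:
step_arm([
  [0,0,-0.08,0,0],
  [0,0,0,0,0],
  [0,0,0,0,0],
])

```text
clock: 8.48
tool_pos: [0.6148, -0.0131, 0.2188]
tool_rot: [0.001, 0.66, 0.751, 0.001]
wrist_force: [-0.7, 1.1, 5.8]
grip_width: 0.509
grasp_force: 62.8
```

Emit:
step_arm([
  [0.5,0,0,0,0],
  [0.75,0,0,0,0],
  [1,0,0,0,0],
  [1,0,0,0,0],
  [1,0,0,0,0],
  [1,0,0,-0.5,0],
  [1,0,0,-1,0],
  [1,0,0,-1,0],
  [1,0,0,-1,0],
  [1,0,0,-0.7,0],
  [1,0,0,0,0],
  [1,0,0,0,0],
])

```text
clock: 9.48
tool_pos: [0.6144, -0.0133, 0.3243]
tool_rot: [0.002, 0.66, 0.751, 0.001]
wrist_force: [-0.4, -0.1, -1.2]
grip_width: 0.996
grasp_force: 0.0
```

```bash
python3 - <<'E'
from h import *
to(.418,.0609,.061)
im=capture("wrist");c=get_calibration("wrist")
v=im[...,::-1].copy()
for q in cyl(.028,.028,.006): cv2.polylines(v,[projw(c,q+[.6147,-.0133,0]).round().astype(int)],True,(0,255,255),1)
for q in cyl(.023,.068,.052): cv2.polylines(v,[projw(c,q+[.6147,-.0133,0]).round().astype(int)],True,(0,255,0),1)
cv2.imwrite("pics/w4.png",v)
E
```

```text
clock 9.48 g [ 0.615  -0.0134  0.1696] yaw 0.1286 tilt [ 0.0036 -0.0006] units [ 3.96 -7.45  4.31]
```

View pics/w4.png

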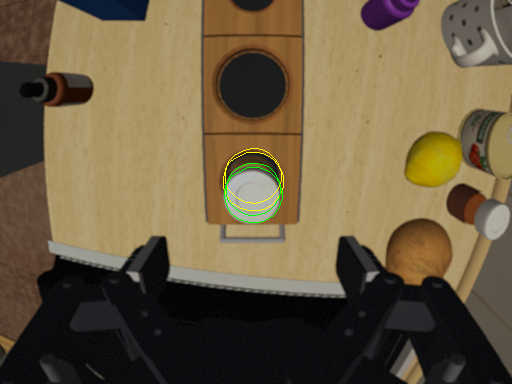

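The jar stands in its well, with the lid at (253,195) as predicted for a seated jar. Next, the dropper bottle.

Emit:
step_arm([
  [1,0.49,-0.93,0,0],
  [1,0.49,-0.93,0,0],
  [1,0.49,-0.93,0,0],
  [1,0.5,-0.93,0,0],
  [1,0.5,-0.93,0,0],
  [1,0.5,-0.93,0,0],
  [1,0.5,-0.93,0,0],
  [1,0.49,-0.94,0,0],
  [1,0,0,0,0],
  [1,0,0,0,0],
  [1,0,0,0,0],
])

```text
clock: 10.45
tool_pos: [0.4167, 0.061, 0.3217]
tool_rot: [-0.0, 0.66, 0.751, -0.0]
wrist_force: [-0.4, -0.6, 0.8]
grip_width: 0.999
grasp_force: 0.0
```

```bash
python3 - <<'E'
from h import *
to(.418,.0609,.061)
im=capture("wrist");c=get_calibration("wrist")
v=im[...,::-1].copy()
for r,z in((.0165,.070),(.012,.085),(.0065,.102),(.0165,0)):
  cv2.polylines(v,[projw(c,cyl(r,z,z)[0]+[.418,.0609,0]).round().astype(int)],True,(0,255,0),1)
cv2.imwrite("pics/w5.png",cv2.resize(v[120:300,150:350],None,fx=3,fy=3))
E
```

```text
clock 10.45 g [0.4166 0.0609 0.167 ] yaw 0.1288 tilt [-0.0004 -0.0001] units [-0.01  0.06  4.24]
```

View pics/w5.png

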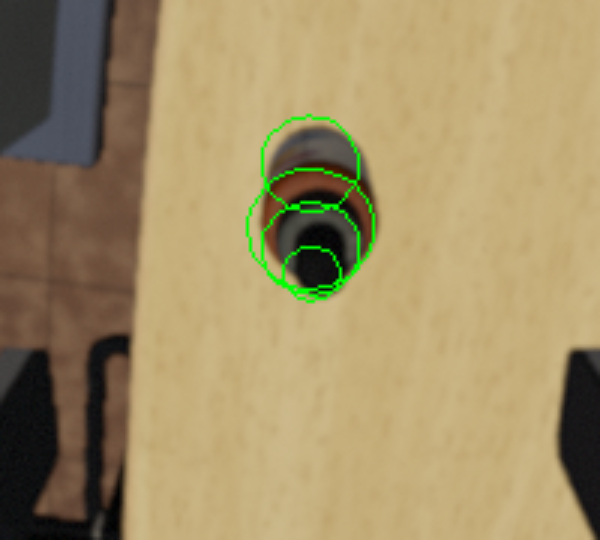

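The bottle is upright, at about (318,255) against a model centre of (313,260), so it is roughly 1.5 mm farther in x. Descending and gripping.

Emit:
step_arm([
  [1,0,0.12,0.8,0],
  [1,0,0,1,0],
  [1,0,0,1,0],
  [1,0,0,0.8,0],
  [1,0,0,0.4,0],
  [1,0,0,0.24,0],
  [1,0,0,0,0],
  [0,0,0,0,0],
  [0,0,0,0,0],
  [0,0,0,0,0],
  [0,0,0,0,0],
  [0,0,0,0,0],
  [0,0,0,0,0],
  [0,0,0,0,0],
  [0,0,0,0,0],
  [0,0,0,0,0],
])

```text
clock: 11.83
tool_pos: [0.42, 0.0615, 0.2174]
tool_rot: [0.001, 0.66, 0.751, 0.0]
wrist_force: [-1.3, -0.3, 5.6]
grip_width: 0.353
grasp_force: 59.1
```

```bash
python3 - <<'E'
from h import *
to(.592,.1613,.067)
E
```

```text
clock 11.83 g [0.4203 0.0614 0.0627] yaw 0.1288 tilt [ 0.0016 -0.0001] units [ 3.08  7.32 -0.16]
```

Emit:
step_arm([
  [0,0,0,-0.8,0],
  [0,0,0,-1,0],
  [0,0,0,-1,0],
  [0,0,0.92,0,0],
  [0,0,0.92,0,0],
  [0,0,0.92,0,0],
  [0,0,0.92,0,0],
  [0,0.4,0.92,0,0],
  [0,0.6,0.92,0,0],
  [0,0.7,0.9,0,0],
  [0,0.7,0.9,0,0],
  [0,0.68,0,0,0],
  [0,0,0,0,0],
  [0,0,0,0,0],
  [0,0,0,0,0],
])

```text
clock: 13.08
tool_pos: [0.5907, 0.1609, 0.2861]
tool_rot: [-0.0, 0.66, 0.751, -0.0]
wrist_force: [-0.2, 0.7, 0.0]
grip_width: 0.348
grasp_force: 59.9
```

```bash
python3 - <<'E'
from h import *
to(.592,.1613,.069)
im=capture("wrist");c=get_calibration("wrist")
v=im[...,::-1].copy()
for q in cyl(.021,.028,.006): cv2.polylines(v,[projw(c,q+[.592,.1613,0]).round().astype(int)],True,(0,255,255),1)
s,R=pose();g=s["tool_pos"]+R[:,2]*grip_point_offset
for r,z in((.0165,.070),(.012,.085),(.0165,0)):
  cv2.polylines(v,[projw(c,cyl(r,z,z)[0]+g-[0,0,.0627]).round().astype(int)],True,(0,255,0),1)
cv2.imwrite("pics/w6.png",cv2.resize(v[100:320,130:380],None,fx=2.5,fy=2.5))
E
```

```text
clock 13.08 g [0.5907 0.1609 0.1314] yaw 0.129 tilt [-0.0006 -0.0005] units [0.01 0.06 2.49]
```

View pics/w6.png

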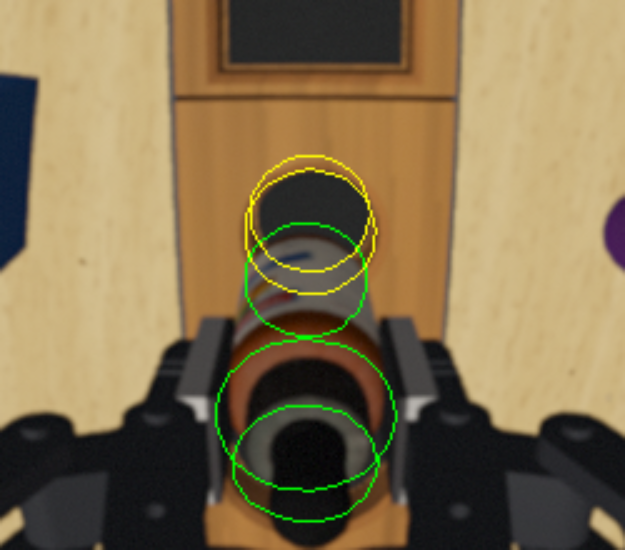

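The bottle hangs plumb and centred over the well, and the remaining mismatch comes from its rounded shoulder and foot. Lowering.

Emit:
step_arm([
  [0,0,0.06,0.6,0],
  [0,0,0,0.6,0],
  [0,0,0,0.4,0],
  [0,0,0,0.3,0],
  [0,0,0,0.25,0],
  [0,0,0,0.25,0],
  [0,0,0,0,0],
  [0,0,0,0,0],
])

```text
clock: 13.8
tool_pos: [0.5929, 0.1614, 0.2266]
tool_rot: [0.0, 0.66, 0.751, 0.0]
wrist_force: [-0.1, -0.4, -1.0]
grip_width: 0.349
grasp_force: 59.9
```

```bash
python3 - <<'E'
from h import *
to(.592,.1613,.069)
E
```

```text
clock 13.8 g [0.5931 0.1614 0.0719] yaw 0.1285 tilt [0.001  0.0001] units [ 0.   -0.04  0.12]
```

Emit:
step_arm([
  [0,0,-0.03,0.1,0],
  [0,0,0,0.06,0],
  [0,0,0,0,0],
])

```text
clock: 14.05
tool_pos: [0.5929, 0.1615, 0.2263]
tool_rot: [0.001, 0.66, 0.751, 0.001]
wrist_force: [-8.8, -2.4, 22.6]
grip_width: 0.355
grasp_force: 62.4
```

Emit:
step_arm([
  [0,0,0,-0.1,0],
  [0.5,0,0,0,0],
  [0.7,0,0,0,0],
  [1,0,0,0,0],
  [1,0,0,0,0],
  [1,0,0,-0.4,0],
  [1,0,0,-1,0],
  [1,0,0,-1,0],
  [1,0,0,-1,0],
  [1,0,0,-0.8,0],
  [1,0.18,-1,0,0],
  [1,0.19,-1,0,0],
  [1,0.18,-1,0,0],
  [1,0.19,-1,0,0],
  [1,0.19,-1,0,0],
  [1,0,-0.15,0,0.67],
  [1,0,0,0,0.67],
  [1,0,0,0,0],
  [1,0,0,0,0],
])

```text
clock: 15.63
tool_pos: [0.4613, 0.168, 0.3303]
tool_rot: [0.0, 0.718, 0.697, 0.0]
wrist_force: [1.2, 0.0, -0.6]
grip_width: 1.002
grasp_force: 0.0
```

```bash
python3 - <<'E'
from h import *
to(.4623,.1677,.108)
for i in range(1):
  im=capture("wrist");c=get_calibration("wrist")
v=im[...,::-1].copy()
t=-.0318;R=np.array([[np.cos(t),-np.sin(t),0],[np.sin(t),np.cos(t),0],[0,0,1]])
for z in(.128,0):
  q=np.array([[.026*a,.033*b,z] for a,b in((1,1),(1,-1),(-1,-1),(-1,1))])@R.T+[.4623,.1677,0]
  cv2.polylines(v,[projw(c,q).round().astype(int)],True,(0,255,0),1)
for r,z in((.0165,.079),(.0165,.009)):
  cv2.polylines(v,[projw(c,cyl(r,z,z)[0]+[.592,.1613,0]).round().astype(int)],True,(0,255,255),1)
cv2.imwrite("pics/w7.png",cv2.resize(v,(800,600)))
E
```

```text
clock 15.63 g [0.4614 0.168  0.1756] yaw -0.0298 tilt [0.0009 0.0002] units [-0.01  0.03  2.71]
```

View pics/w7.png

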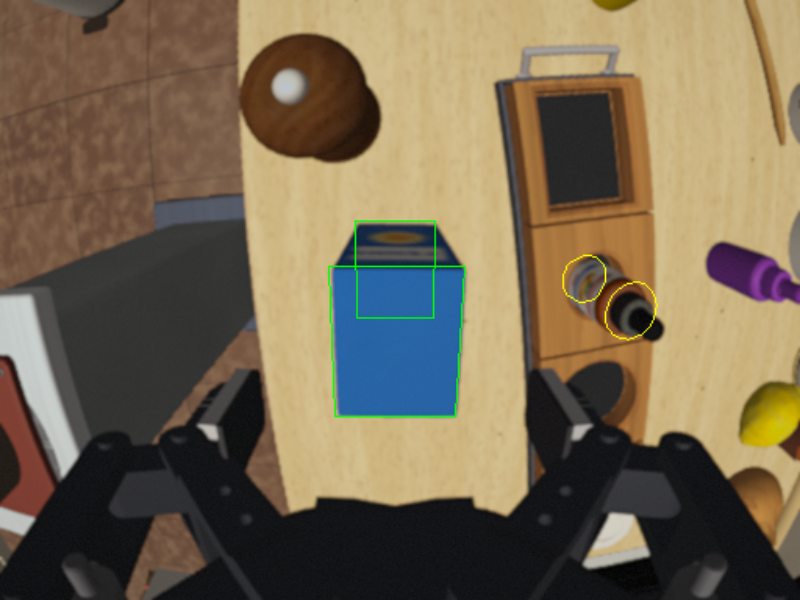

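The carton matches the model exactly, its top spanning (332–463, 266–415), and the dropper stands in its well at (600,290). Gripping the carton.

Emit:
step_arm([
  [1,0,0.03,0.9,0],
  [1,0,0,0.8,0],
  [1,0,0,0.6,0],
  [1,0,0,0.31,0],
  [1,0,0,0.1,0],
  [1,0,0,0,0],
  [0,0,0,0,0],
  [0,0,0,0,0],
  [0,0,0,0,0],
  [0,0,0,0,0],
  [0,0,0,0,0],
  [0,0,0,0,0],
  [0,0,0,0,0],
])

```text
clock: 16.77
tool_pos: [0.4627, 0.168, 0.2633]
tool_rot: [0.001, 0.718, 0.696, 0.001]
wrist_force: [0.3, 0.2, 5.9]
grip_width: 0.6
grasp_force: 63.8
```

```bash
python3 - <<'E'
from h import *
to(.5807,.2485,.118)
E
```

```text
clock 16.77 g [0.4631 0.1681 0.1086] yaw -0.0322 tilt [0.0026 0.0006] units [ 3.36  4.6  -0.36]
```

Emit:
step_arm([
  [0,0,0,-0.6,0],
  [0,0,0,-0.9,0],
  [0,0,0,-0.9,0],
  [0,0,0,0,-0.67],
  [0,0,0,0,-0.67],
  [0,0,0.8,0,0],
  [0,0,0.8,0,0],
  [0,0.86,0.5,0,0],
  [0,0.86,0.5,0,0],
  [0,0.86,0.5,0,0],
  [0,0,0.7,0,0],
  [0,0,0.7,0,0],
  [0,0,0.58,0,0],
  [0,0,0,0,0],
  [0,0,0,0,0],
  [0,0,0,0,0],
])

```text
clock: 18.1
tool_pos: [0.5788, 0.2479, 0.321]
tool_rot: [-0.001, 0.66, 0.751, -0.001]
wrist_force: [-0.0, 0.1, -1.4]
grip_width: 0.602
grasp_force: 63.8
```

```bash
python3 - <<'E'
from h import *
to(.5807,.2485,.117)
im=capture("wrist");c=get_calibration("wrist")
v=im[...,::-1].copy()
def bx(x,y,z,p,t,col):
  R=np.array([[np.cos(t),-np.sin(t),0],[np.sin(t),np.cos(t),0],[0,0,1]])
  q=np.array([[x/2*a,y/2*b,z] for a,b in((1,1),(1,-1),(-1,-1),(-1,1))])@R.T+p
  cv2.polylines(v,[projw(c,q).round().astype(int)],True,col,1)
bx(.06,.074,.030,[.5807,.2485,0],.129,(0,255,255));bx(.06,.074,.008,[.5807,.2485,0],.129,(0,255,255))
s,R=pose();g=s["tool_pos"]+R[:,2]*grip_point_offset;yw=np.arctan2(R[1,1],R[0,1])
bx(.052,.066,-.1086,g,yw,(0,255,0));bx(.052,.066,.0194,g,yw,(0,255,0))
cv2.imwrite("pics/w8.png",cv2.resize(v[60:360,110:400],None,fx=2,fy=2))
E
```

```text
clock 18.1 g [0.5784 0.2479 0.1663] yaw 0.1286 tilt [-0.0023 -0.0006] units [0.01 0.1  1.97]
```

View pics/w8.png

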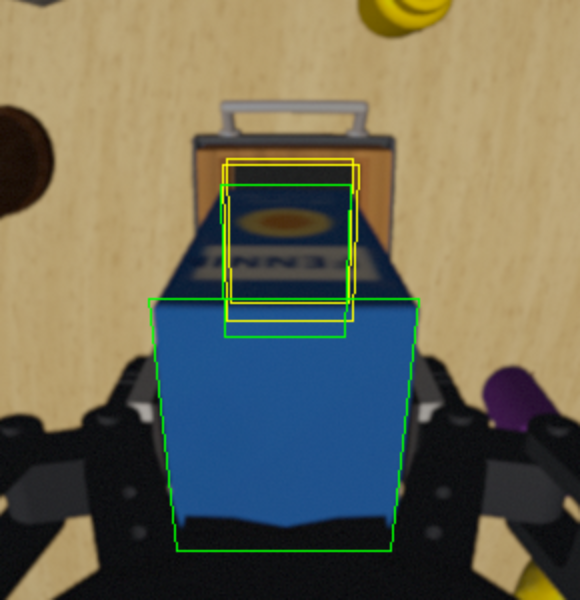

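The carton is held plumb and square to the block, and its base (222–352) sits under the mouth (224–357) once shifted +2.5 mm across. Lowering.

Emit:
step_arm([
  [0,0,0.1,0.4,0],
  [0,0,0,0.5,0],
  [0,0,0,0.4,0],
  [0,0,0,0.25,0],
  [0,0,0,0.2,0],
  [0,0,0,0.15,0],
  [0,0,0,0,0],
  [0,0,0,0,0],
])

```text
clock: 18.82
tool_pos: [0.5822, 0.2485, 0.2744]
tool_rot: [-0.0, 0.66, 0.751, -0.0]
wrist_force: [-0.2, 0.4, -1.6]
grip_width: 0.603
grasp_force: 63.9
```

```bash
python3 - <<'E'
from h import *
to(.5807,.2485,.117)
E
```

```text
clock 18.82 g [0.5821 0.2485 0.1197] yaw 0.1286 tilt [-0.0002 -0.0001] units [ 0.01 -0.06  0.11]
```

Emit:
step_arm([
  [0,0,-0.05,0.08,0],
  [0,0,0,0.06,0],
  [0,0,0,0,0],
])

```text
clock: 19.07
tool_pos: [0.5812, 0.2485, 0.2723]
tool_rot: [0.0, 0.66, 0.751, 0.001]
wrist_force: [-1.3, 0.1, 3.2]
grip_width: 0.601
grasp_force: 64.3
```

Emit:
step_arm([
  [0.7,0,0,0,0],
  [0.85,0,0,0,0],
  [1,0,0,0,0],
  [1,0,0,0,0],
  [1,0,0,-0.4,0],
  [1,0,0,-1,0],
  [1,0,0,-1,0],
  [1,0,0,-0.8,0],
  [1,0,0,-0.4,0],
  [1,0.27,-1,0,0],
  [1,0.27,-1,0,0],
  [1,0.27,-1,0,0],
  [1,0.27,-1,0,0],
  [1,0.27,-1,0,0],
  [1,0.27,-1,0,0],
  [1,0,-0.05,0,0],
  [1,0,0,0,0],
  [1,0,0,0,0],
])

```text
clock: 20.57
tool_pos: [0.4261, 0.2691, 0.3613]
tool_rot: [0.0, 0.66, 0.751, 0.0]
wrist_force: [-0.7, -0.8, 0.5]
grip_width: 0.997
grasp_force: 0.0
```

```bash
python3 - <<'E'
from h import *
to(.4264,.2692,.122)
im=capture("wrist");c=get_calibration("wrist")
v=im[...,::-1].copy()
for r,z in((.025,.139),(.025,.109),(.029,0),(.006,.15)):
  cv2.polylines(v,[projw(c,cyl(r,z,z)[0]+[.4264,.2692,0]).round().astype(int)],True,(0,255,0),1)
cv2.imwrite("pics/w9.png",cv2.resize(v,(800,600)))
E
```

```text
clock 20.57 g [0.4262 0.2691 0.2066] yaw 0.1289 tilt [0.0012 0.0002] units [0.   0.   3.39]
```

View pics/w9.png

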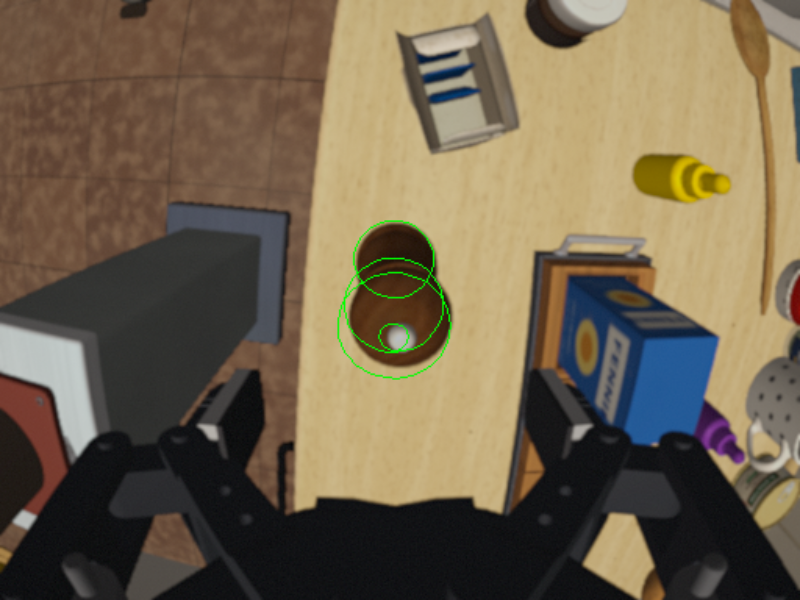

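The mill's knob is at (398,340) against the model's (394,338), about 1.5 mm toward +x, and the carton is standing in its well. Gripping the mill.

Emit:
step_arm([
  [1,0,0.06,0.9,0],
  [1,0,0,0.9,0],
  [1,0,0,0.8,0],
  [1,0,0,0.5,0],
  [1,0,0,0.29,0],
  [1,0,0,0,0],
  [0,0,0,0,0],
  [0,0,0,0,0],
  [0,0,0,0,0],
  [0,0,0,0,0],
  [0,0,0,0,0],
  [0,0,0,0,0],
  [0,0,0,0,0],
])

```text
clock: 21.7
tool_pos: [0.4279, 0.2696, 0.2781]
tool_rot: [0.001, 0.66, 0.751, 0.001]
wrist_force: [-0.3, -1.1, 5.0]
grip_width: 0.539
grasp_force: 60.5
```

```bash
python3 - <<'E'
from h import *
to(.6034,.074,.131)
E
```

```text
clock 21.7 g [0.4284 0.2697 0.1234] yaw 0.1288 tilt [0.0029 0.001 ] units [-8.66  5.94 -0.29]
```

Emit:
step_arm([
  [0,0,0,-0.6,0],
  [0,0,0,-0.9,0],
  [0,0,0,-0.9,0],
  [0,-0.8,0,0,0],
  [0,-1,0,0,0],
  [0,-1,0,0,0],
  [0,-1,0,0,0],
  [0,-1,0,0,0],
  [0,-1,0.2,0,0],
  [0,-1,0.5,0,0],
  [0,-1,0.8,0,0],
  [0,-0.86,0.9,0,0],
  [0,0,0.9,0,0],
  [0,0,0.9,0,0],
  [0,0,0.9,0,0],
  [0,0,0.84,0,0],
  [0,0,0,0,0],
  [0,0,0,0,0],
  [0,0,0,0,0],
])

```text
clock: 23.28
tool_pos: [0.6017, 0.0736, 0.336]
tool_rot: [-0.0, 0.66, 0.751, -0.0]
wrist_force: [-0.7, -0.2, -1.4]
grip_width: 0.542
grasp_force: 62.1
```

```bash
python3 - <<'E'
from h import *
to(.6034,.074,.132)
im=capture("wrist");c=get_calibration("wrist")
v=im[...,::-1].copy()
for q in cyl(.033,.030,.008): cv2.polylines(v,[projw(c,q+[.6034,.074,0]).round().astype(int)],True,(0,255,255),1)
s,R=pose();g=s["tool_pos"]+R[:,2]*grip_point_offset
for r,z in((.029,0),(.025,.139)):
  cv2.polylines(v,[projw(c,cyl(r,z,z)[0]+g-[0,0,.1234]).round().astype(int)],True,(0,255,0),1)
cv2.imwrite("pics/w10.png",cv2.resize(v[60:360,110:400],None,fx=2,fy=2))
E
```

```text
clock 23.28 g [0.6015 0.0736 0.1813] yaw 0.1288 tilt [-0.0011 -0.    ] units [0.   0.08 1.97]
```

View pics/w10.png

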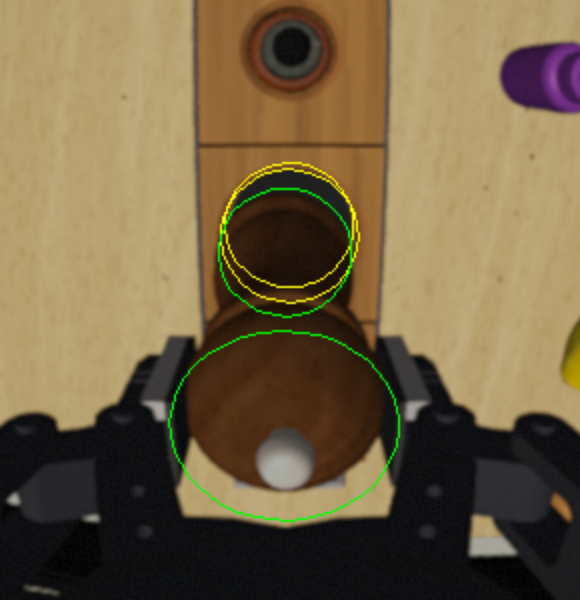

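The dropper is seated at (290,47). The mill's foot (220–352) matches its model and lies under the mouth (221–358). Lowering.

Emit:
step_arm([
  [0,0,0.08,0.4,0],
  [0,0,0,0.5,0],
  [0,0,0,0.4,0],
  [0,0,0,0.25,0],
  [0,0,0,0.2,0],
  [0,0,0,0.15,0],
  [0,0,0,0,0],
  [0,0,0,0,0],
])

```text
clock: 24.0
tool_pos: [0.6043, 0.0739, 0.2888]
tool_rot: [0.0, 0.66, 0.751, 0.0]
wrist_force: [-0.0, -0.0, -1.6]
grip_width: 0.537
grasp_force: 62.2
```

Emit:
step_arm([
  [0,0,-0.03,0.08,0],
  [0,0,0,0.06,0],
  [0,0,0,0,0],
])

```text
clock: 24.25
tool_pos: [0.6041, 0.0736, 0.2871]
tool_rot: [0.001, 0.66, 0.751, 0.001]
wrist_force: [-1.9, -1.4, 5.6]
grip_width: 0.541
grasp_force: 62.6
```

Emit:
step_arm([
  [0.7,0,0,0,0],
  [0.85,0,0,0,0],
  [1,0,0,0,0],
  [1,0,0,0,0],
  [1,0,0,-0.4,0],
  [1,0,0,-1,0],
  [1,0,0,-1,0],
  [1,0,0,-1,0],
  [1,0,0,-1,0],
  [1,-1,-0.5,-0.5,0],
  [1,-1,-0.5,0,0],
  [1,-1,-0.5,0,0],
  [1,-1,-0.5,0,0],
  [1,-1,-0.5,0,0],
  [1,-1,-0.5,0,0],
  [1,-1,-0.5,0,0],
  [1,-1,-0.5,0,0],
  [1,-1,-0.5,0,0],
  [1,-1,-0.5,0,0],
  [1,0,0,0,0],
])

```text
clock: 25.92
tool_pos: [0.5102, -0.1939, 0.4086]
tool_rot: [0.001, 0.662, 0.75, -0.001]
wrist_force: [0.3, 0.5, 0.1]
grip_width: 0.999
grasp_force: 0.0
```

```bash
python3 - <<'E'
from h import *
a=capture("top");b=capture("scene")
cv2.imwrite("pics/fin.png",np.hstack([cv2.resize(a[110:290,110:410],None,fx=1.33,fy=1.33),cv2.resize(b[130:310,130:430],None,fx=1.33,fy=1.33)])[...,::-1])
E
```

```text
(no output)
```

View pics/fin.png

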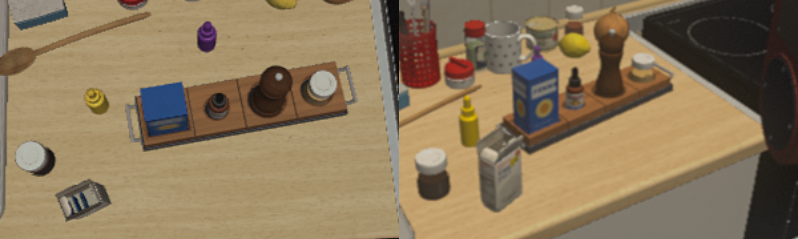

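All four stand upright in their own wells: carton (165,105), dropper (218,103), mill (270,95) and jar (322,85). The brown jar and salt carton haven't moved. Handing in.

```bash
python3 -c "
from cell import *
print(finish_job())"
```

```text
the job is handed in; nothing more can be done
None
```

The pepper mill, sandy jar, dropper bottle and blue carton stand upright on the floors of their wells, the brown jar and salt carton were left alone, and the job was handed in at about 26 s (no verdict was returned).

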